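# Close the drinks dispenser's hinged screw cap

## Robot

A 7-joint arm with a two-finger parallel gripper is mounted at the origin on the work surface. World frame = base frame: x ahead of the robot, y to its left, z up, the work surface at z = 0. Lengths are in m, angles in rad, forces in N, time in s.
With the tool pointing down it reaches from about 0.35 to 0.9 m from the base axis. Payload 8.1 kg.
Tool frame: the origin (TCP) lies at the very end of the fingers, on their centre line; the grasp point (between the pads) lies arm.hold_point_z behind it (arm.hold_point_z is the distance from the TCP to the grasp point, in m); z points along the fingers, y is the line along which they close (so a half turn about z gives the same grasp; the last joint's range is limited). The gripper opens to 92 mm and grips with 3 to 60 N. Pads are 19 mm wide; open, the fingers measure 130 mm over their backs; the gripper's body (75 mm by 190 mm) begins 47 mm behind the grasp point.
Start: joints at [-1.213, 0.434, 0.025, 1.573, -0.012, 1.134, -0.075], TCP at [0.278, 0.56, 0.227] pointing down, gripper open.
Joint ranges: [-2.62, 2.62], [-0.44, 2.09], [-1.27, 1.32], [0.08, 2.57], [-1.32, 4.46], [0.12, 2], [-2.74, 2.74]. Speed limits (rad/s): [2.22, 2.22, 3.01, 3.01, 3.14, 3.14, 3.14].

## Interface

Orientations are given as a rotation vector (axis times angle).
In Python, from cell import arm, vision, job, cut_out gives the robot as it stands. The module is installed in compiled form; this text tells all that it offers.
- The arm moves only by the tool play_rows, never from a script. Its argument "increments" is text: rows parted by semicolons, each of 5 numbers parted by spaces: the shift along the tool's x, y, z in cm, then the turn about the tool's z in degrees, then the opening, from -1 (shut) to 1 (fully open), so that 0 is half open. A call has 1 to 5 rows; each row shifts and turns the commanded pose from where the row before left it, along the tool's axes as they then stand; what a row does not reach is not made up. A row lasts 1/12 s, in which the tool goes at most 41.7 mm and 7.16 degrees, less where a joint would pass 70% of its speed; a pose out of reach is approached as far as the arm can. A call is refused whole if a number of a shift passes 4.17 or a number of a turn 7.16, either way. A call with a gripper value outside its range is refused whole. The fingers move at their own pace and stop on an object; "grip_force" is the grip in N (left out, the last holds). Time passes only in rows, so rows that do not move let the fingers close. It gives the time, the measured TCP pose, the force, the opening and the grip force at its end, in the units of the state.
- arm.observe(): the state, without advancing time (a new reading comes with each control period).
- vision.get_image(name): name is "scene" or "top" or "wrist"; returns a dict with "frame" (400x640x3 uint8, red, green, blue), "z_map" (400x640 float32, m along the optical axis (not along the pixel's ray), 0 where there is no reading), "mtx" (3x3 intrinsics, pixels), "cam_to_world" (4x4, takes a point from camera to world coordinates). Camera axes: x right, y up, looking along -z (the intrinsics and any distortion apply to the point x, -y, -z); pixel columns grow to the right and rows downward; lengths in m; the calibration is good to about 2 mm. A picture is of the moment at which its call begins.
- job.sign_off(): hands the job in; it is judged then, once.
Trained networks look in a picture, given as the dict that the camera call returned (one of the last four; its "shot" number tells which), for a name from the list of things; names that differ only in an ending like _2 or _b are one class to them, and where a whole thing is asked for, a point or a joint stands for the part that bears it (a point fixed in the world has none). Each returns a list of dicts, best first, with "confidence" (0 to 1); they miss things now and then, are a little off and sometimes report something else, mostly with a low value. They report only what shows in the picture. A call takes as long as a camera call.
- cut_out(query, picture): "mask" (400x640 bool, what is visible of it) and "point" ([row, column] in pixels, amid what is visible of it).
The state is a dict: "clock": time; "joints": joint angles; "dq": joint speeds; "joint_efforts": joint torques, N m; "position": TCP position; "ee_rot": TCP orientation; "force": force on the tool from outside, world axes, zero at the start; "ft_torque": the same for the moment, N m; "width": opening from 0.0 (shut) to 1.0 (fully open); "gripper_force": force on a finger pad.
Only numpy, scipy, OpenCV 4.12 (cv2) and the standard library are available. Lean on these libraries where they do the work, as an engineer would, in place of code of your own. Each camera call takes 0.05 s, during which the arm holds its last target. There are 200 camera calls.

## Task

One of the two steel drinks dispensers has just been filled and still stands open: swing its hinged cap over the mouth, then press the cap down and screw it clockwise, regripping as needed, until it is locked at its stop and stays down by itself. Hold the cap with a light grip and press it gently, do not tip the dispenser or push it across the worktop, and leave the other things where they are.

Things in the scene. Friction and masses are not known exactly. Their poses are not given: they have to be found in the camera images.
- dispenser: The open drinks dispenser: steel cylinder 148 mm in diameter, flat black deck 178 mm up. Loose and full (3.8 to 5.2 kg): a side push of 10 to 15 N near its top shifts or tips it. Origin: centre of its underside, z up, x points from its axis to the cap's hinge. The tap sticks out 121 mm on the -x side, 66 mm up; carrying grips reach out 92 mm at +y and -y, 150 mm up.
- mouth (a point): Centre of the open mouth, on the dispenser's axis: top of a white neck 41 mm in diameter that stands 24 mm above the deck (202 mm up). Round the outside of the neck, 14 to 18 mm above the deck, run three short sloping thread segments, 120 degrees apart, each about 38 degrees long, with open gaps between them.
- hinge_pin (a point): Middle of the cap's hinge pin, 198 mm above the worktop and 60 mm from the dispenser's axis; the pin lies level, along the dispenser's y. Its bracket reaches 5 mm above the pin and 7 mm beyond it.
- cap_arm (a joint): Angle of the arm that carries the cap (rad): 0 level, cap over the mouth; starts open at 1.7 to 2.0, leaning back past upright (stop at 2.0). Push the cap to move it: the stiff hinge (0.03 N m) stays put near upright, and from about 0.6 down it falls over the mouth. At 0 the arm's end, a ring round the cap 79 mm across, has its top 203 mm above the worktop.
- cap: The cap: grey fluted plastic cylinder, 64 mm in diameter, 50 mm tall, that slides and turns in the arm's ring and never leaves it. Origin: centre of its lower rim, z along its axis out of the top. Inside are three lugs. Its thin wall bears a grip of up to 60 N a finger. With the arm at 0 its axis is the dispenser's and its lower rim 194 mm above the worktop when up, 185 when locked.
- cap_top (a point): Centre of the cap's top face, with the cap's axes: with the arm at 0 it is 244 mm above the worktop with the cap up and 235 mm when locked, so 32 to 41 mm of cap stand above the ring to be gripped. With the arm open this face looks away from the mouth.
- cap_press (a joint): How far the cap is pressed down in its ring (m): 0 up, 0.011 fully down. A spring of 3 N (at 0) to 10 N (at 0.011) lifts it again when let go, unless locked, when it reads about 0.0095. With the lugs on the thread segments it goes down less than 0.002 however hard it is pressed; with the lugs in the gaps it goes fully down.
- cap_turn (a joint): Turn of the cap (rad), growing clockwise from above; hard stop at 2.6. Starts at 0.05 to 0.7, lugs on the segments. From about 0.95 to 1.95 they are in the gaps; pressed down there and turned on, they run under the segments from about 2.1 and lock. Turned past there unpressed, they ride over: turn back. Turning takes 0.1 N m, up to 0.3 when engaged.
- shut_dispenser: A second dispenser of the same make and size, already shut, its cap locked down (cap top 235 mm above the worktop); loose, full, about 4.5 kg. Leave it. Origin: centre of its underside.
- pickle_jar: Glass jar with a red lid, 72 mm in diameter, 120 mm tall; bystander. Origin: centre of its underside.
- mug: White mug, 80 mm in diameter, 90 mm tall, handle at its +y; bystander. Origin: centre of its underside.
- bottle: Clear plastic bottle, 66 mm in diameter, 190 mm tall; bystander. Origin: centre of its underside.
- tumbler: Drinking glass, 72 mm in diameter, 100 mm tall; bystander. Origin: centre of its underside.
- bowl: White bowl, 130 mm in diameter, 55 mm tall; bystander. Origin: centre of its underside.
- funnel: White plastic funnel standing on its wide rim (100 mm), spout up, 95 mm tall; bystander. Origin: centre of its underside.

How it is judged:
By the outcome, as a careful person would: the job done as asked, in the order asked, and still so for the second after the job is handed in, with the robot touching nothing.
It also fails if it takes over 61 s, if anything falls off the work surface, if the arm or the gripper's body presses on something with over 40 N, if the wrist force passes 120 N, or if a joint passes its speed limit or range.

## Working session

There is one attempt and no reset: what is moved stays moved. The work goes in short steps, Python scripts to look and compute and a tool call to move; the robot and the scene stay as the last step left them, time stands still between calls to the robot, and variables do not carry over. Pictures are saved under pics/ and viewed, at most 10 in all, crops included, and the job is handed in when it is done.

Besides the shell and the picture viewer there is one more tool, called after "Call:" by a JSON object that holds its "method" and its "body". play_rows: Moves the arm, as the interface text tells. Its arguments: {"type":"object","properties":{"increments":{"type":"string"},"grip_force":{"type":"number"}},"required":["increments"]}

```bash
mkdir -p pics
cat > h.py <<'E'
import numpy as np, cv2
from cell import arm, vision, job, cut_out
def cloud(im):
    z=im["z_map"]; K=im["mtx"]; v,u=np.mgrid[0:400,0:640]
    P=np.stack([(u-K[0,2])/K[0,0]*z,-(v-K[1,2])/K[1,1]*z,-z],-1)
    T=im["cam_to_world"]; W=P@T[:3,:3].T+T[:3,3]; W[z==0]=np.nan
    return W
def save(im,n): cv2.imwrite(f"pics/{n}.png",im["frame"][:,:,::-1])
E
python3 - <<'E'
from h import *
o=arm.observe(); print({k:np.round(v,3) for k,v in o.items()}, arm.hold_point_z)
ims=[]
for n in("scene","top"):
    im=vision.get_image(n); save(im,n+"0"); W=cloud(im); ims.append(im["frame"])
    for q in("dispenser","cap","shut_dispenser","hinge_pin","mouth","pickle_jar","mug","bottle","tumbler","bowl","funnel"):
        for d in cut_out(q,im)[:2]:
            w=W[d["mask"]]; w=w[~np.isnan(w[:,0])]
            if len(w): print(n,q,round(d["confidence"],2),np.round(d["point"]),d["mask"].sum(),np.round(np.percentile(w,[2,50,98],axis=0),3).tolist())
cv2.imwrite("pics/both.png",np.vstack(ims)[:,:,::-1][::1])
E
```

```text
{'clock': np.float64(0.0), 'joints': array([-1.213,  0.435,  0.025,  1.574, -0.012,  1.134, -0.075]), 'dq': array([-0.001,  0.001,  0.001,  0.   , -0.   , -0.001, -0.   ]), 'joint_efforts': array([ 1.0000e-03, -6.6783e+01,  9.8600e-01, -3.1446e+01, -6.0000e-02,
        4.3000e-02,  0.0000e+00]), 'position': array([0.278, 0.559, 0.226]), 'ee_rot': array([-7.170e-01, -3.058e+00,  2.000e-03]), 'force': array([-0.627, -0.369,  0.669]), 'ft_torque': array([-0.015, -0.008,  0.003]), 'gripper_force': np.float64(0.0), 'width': np.float64(1.003)} 0.0188
scene cap 0.63 [236. 393.] 665 [[0.627, 0.23, 0.223], [0.654, 0.264, 0.263], [0.673, 0.291, 0.277]]
scene cap 0.31 [187. 195.] 740 [[0.566, -0.428, -0.004], [0.623, -0.378, 0.022], [0.659, -0.346, 0.09]]
scene shut_dispenser 0.95 [169. 251.] 3653 [[0.487, -0.306, 0.004], [0.57, -0.198, 0.155], [0.609, -0.148, 0.235]]
scene shut_dispenser 0.44 [237. 382.] 4426 [[0.49, 0.139, 0.009], [0.599, 0.231, 0.163], [0.668, 0.289, 0.278]]
scene hinge_pin 0.79 [238. 381.] 4558 [[0.483, 0.137, 0.0], [0.598, 0.232, 0.16], [0.668, 0.289, 0.277]]
scene mouth 0
[... 1569 characters left out ...]
8 [231. 317.] 425 [[0.441, -0.022, -0.0], [0.476, 0.016, 0.006], [0.51, 0.05, 0.091]]
top mug 0.19 [217. 392.] 2190 [[0.453, -0.311, 0.016], [0.531, -0.221, 0.178], [0.598, -0.148, 0.238]]
top bottle 0.69 [199. 201.] 515 [[0.563, 0.359, 0.015], [0.588, 0.377, 0.125], [0.621, 0.411, 0.192]]
top tumbler 0.69 [244. 194.] 462 [[0.421, 0.378, 0.001], [0.451, 0.425, 0.056], [0.48, 0.444, 0.103]]
top bowl 0.85 [234. 446.] 1175 [[0.411, -0.492, 0.001], [0.469, -0.445, 0.023], [0.527, -0.378, 0.057]]
top bowl 0.68 [240. 192.] 415 [[0.421, 0.378, 0.001], [0.451, 0.426, 0.056], [0.48, 0.443, 0.102]]
top funnel 0.59 [194. 431.] 613 [[0.566, -0.435, 0.004], [0.608, -0.384, 0.026], [0.654, -0.348, 0.093]]
```

View pics/scene0.png

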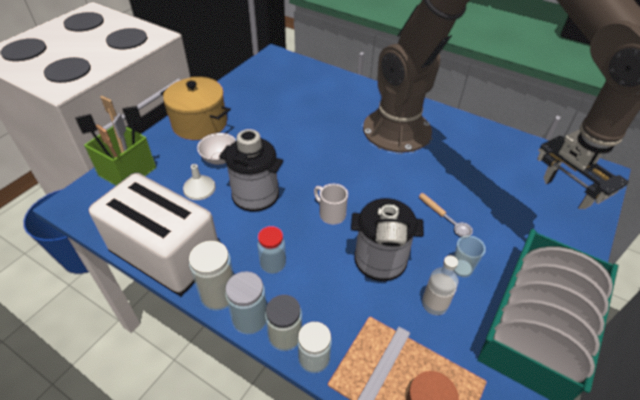

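View pics/top0.png

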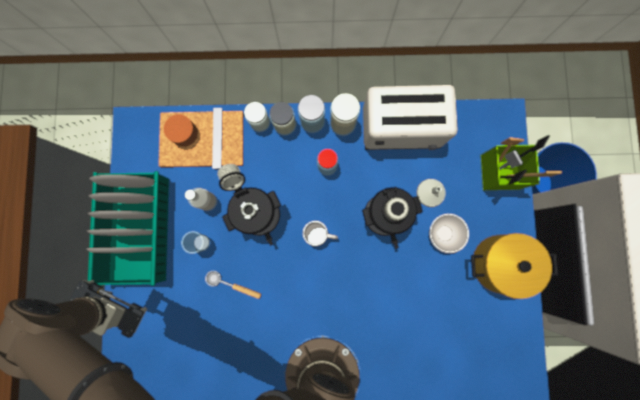

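The open dispenser is at top px (250,210), with its neck showing white and its cap leaning back at (232,178), away from the robot. The shut dispenser is at (392,212). Next I fit the axis and hinge direction.

Run:
```python
from h import *
from scipy.optimize import least_squares
c0=np.array([.552,.212])
for n in("top","scene"):
    im=vision.get_image(n); W=cloud(im); P=W[~np.isnan(W[...,0])]
    r=np.hypot(*(P[:,:2]-c0).T)
    deck=P[(r<.1)&(abs(P[:,2]-.178)<.004)]
    neck=P[(r<.04)&(P[:,2]>.196)&(P[:,2]<.208)]
    for nm,Q in(("deck",deck),("neck",neck)):
        (c,R)=cv2.minEnclosingCircle((Q[:,:2]*1000).astype(np.float32)); print(n,nm,len(Q),np.round(c),R,Q[:,:2].mean(0).round(4))
    # steel side wall
    s=P[(r<.1)&(P[:,2]>.02)&(P[:,2]<.13)]
    s=s[np.hypot(*(s[:,:2]-c0).T)<.085]
    f=least_squares(lambda p:np.hypot(s[:,0]-p[0],s[:,1]-p[1])-.074,c0,loss="soft_l1",f_scale=.002); print("wall",len(s),f.x.round(4))
    cap=P[(r<.17)&(P[:,2]>.21)]; print("cap",len(cap),cap.min(0).round(3),cap.max(0).round(3),np.median(cap,0).round(3))
    hb=P[(r<.085)&(r>.045)&(P[:,2]>.19)&(P[:,2]<.207)];print("hinge",len(hb),np.median(hb,0).round(3))
    k=cap.mean(0)[:2]-c0; print(np.degrees(np.arctan2(k[1],k[0])))
    x,y=(235,145) if n=="top" else (380,215)
    save(dict(frame=cv2.resize(im["frame"][y-(0 if n=="top" else 40):y+100,x-60:x+80],None,fx=4,fy=4)),"crop_"+n)
```

```text
top deck 1315 [546. 209.] 71.52102661132812 [0.5426 0.2092]
top neck 74 [544. 211.] 26.7984619140625 [0.5454 0.2101]
wall 143 [0.5468 0.2141]
cap 603 [0.598 0.212 0.21 ] [0.674 0.292 0.292] [0.633 0.254 0.255]
hinge 53 [0.599 0.234 0.202]
27.016342802709048
scene deck 1021 [545. 213.] 70.90885162353516 [0.5378 0.2025]
scene neck 97 [544. 209.] 25.268795013427734 [0.5461 0.2099]
wall 1330 [0.5406 0.2105]
cap 822 [0.604 0.214 0.21 ] [0.675 0.294 0.291] [0.65  0.262 0.264]
hinge 0 [nan nan nan]
26.524551646574636
  return _methods._mean(a, axis=axis, dtype=dtype,
  ret = um.true_divide(
```

View pics/crop_top.png

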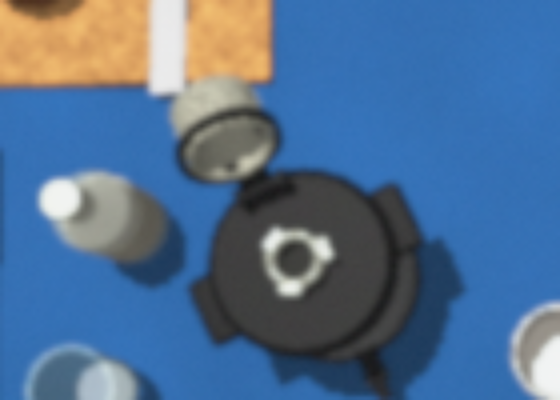

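The cap leans back at top px (232,178), with the hinge at (237,192) and the neck at (249,210). The axis is at about (0.545, 0.210) and the hinge direction is about 25.5°. I'll raise, align the tool's x with the inward push, and go behind the cap.

Call:
{"method": "play_rows", "body": {"increments": "0 0 -2 -7 -1;0 0 -2 -7 -1;0 0 -2 -7 -1;0 0 -2 -7 -1;0 0 -2 -7 -1", "grip_force": 15}}

```text
clock: 1.72
position: [0.2779, 0.5597, 0.3278]
ee_rot: [-0.245, 3.132, -0.0]
force: [1.2, 1.2, -0.3]
width: 0.685
gripper_force: 0.0
```

Call:
{"method": "play_rows", "body": {"increments": "0 0 0 -7 -1;0 0 0 -7 -1;0 0 0 -3 -1;-1.8 -2.87 0 0 -1;-1.8 -2.87 0 0 -1"}}

```text
clock: 2.13
position: [0.3337, 0.5245, 0.3267]
ee_rot: [0.704, -3.061, -0.002]
force: [2.3, 0.2, 0.1]
width: 0.325
gripper_force: 0.0
```

Call:
{"method": "play_rows", "body": {"increments": "-1.8 -2.87 0 0 -1;-1.8 -2.87 0 0 -1;-1.8 -2.87 0 0 -1;-1.8 -2.87 0 0 -1;-1.8 -2.87 0 0 -1"}}

```text
clock: 2.55
position: [0.4797, 0.432, 0.3269]
ee_rot: [-0.696, 3.063, 0.0]
force: [1.2, 0.9, -0.2]
width: 0.01
gripper_force: 0.0
```

Call:
{"method": "play_rows", "body": {"increments": "-1.8 -2.87 0 0 -1;-1.8 -2.87 0 0 -1;-1.8 -2.87 0 0 -1;-1.8 -2.87 0 0 -1;-1.8 -2.87 0 0 -1"}}

```text
clock: 2.97
position: [0.6228, 0.3414, 0.3268]
ee_rot: [-0.696, 3.063, 0.0]
force: [1.1, -0.1, 0.8]
width: 0.004
gripper_force: 0.0
```

Call:
{"method": "play_rows", "body": {"increments": "-1.8 -2.87 0 0 -1;-1.8 -2.87 0 0 -1;-1.8 -2.87 0 0 -1;0 0 0 0 -1;0 0 0 0 -1"}}

```text
clock: 3.38
position: [0.7092, 0.2856, 0.3254]
ee_rot: [0.689, -3.064, 0.002]
force: [-0.7, 0.8, 0.4]
width: 0.007
gripper_force: 0.0
```

```bash
cat >> h.py <<'E'
from scipy.spatial.transform import Rotation as R
def st(c=(.545,.210)):
    o=arm.observe(); r=R.from_rotvec(o["ee_rot"]).as_matrix(); p=o["position"]
    d=np.r_[c,p[2]]-p
    print("t",round(float(o["clock"]),2),"p",p.round(4),"xaz",np.degrees(np.arctan2(r[1,0],r[0,0])).round(1),"tilt",np.degrees(np.arccos(-r[2,2])).round(2),"q",o["joints"].round(2),"F",o["force"].round(1),"M",o["ft_torque"].round(2),"w",round(float(o["width"]),3),"g",round(float(o["gripper_force"]),1),"to axis tool cm",(d@r*100).round(2))
E
python3 -c "from h import *;st()"
```

```text
t 3.38 p [0.7092 0.2856 0.3254] xaz -154.6 tilt 0.1 q [-0.45  0.65 -0.    0.97  0.    1.52  1.56] F [-0.7  0.8  0.4] M [0.03 0.11 0.02] w 0.007 g 0.0 to axis tool cm [18.07  0.2   0.02]
```

Call:
{"method": "play_rows", "body": {"increments": "0 0 2.1 0 -1;0 0 2.1 0 -1;0 0 2.1 0 -1;1 0 0 0 -1;1 0 0 0 -1"}}

```text
clock: 3.8
position: [0.6873, 0.2807, 0.2615]
ee_rot: [0.698, -3.059, -0.0]
force: [0.2, 0.0, 1.0]
width: 0.002
gripper_force: 0.0
```

Call:
{"method": "play_rows", "body": {"increments": "1 0 0 0 -1;1 0 0 0 -1;1 0 0 0 -1;1 0 0 0 -1;1 0 0 0 -1"}}

```text
clock: 4.22
position: [0.6547, 0.265, 0.2756]
ee_rot: [-0.691, 3.029, 0.014]
force: [32.2, 15.3, 46.5]
width: 0.001
gripper_force: 27.4
```

```bash
python3 -c "
from h import *;st()
im=vision.get_image('scene'); save(dict(frame=cv2.resize(im['frame'][150:300,300:480],None,fx=4,fy=4)),'push')"
```

```text
t 4.22 p [0.6547 0.265  0.2756] xaz -154.3 tilt 2.06 q [-0.44  0.52 -0.03  1.31  0.01  1.28  1.55] F [32.2 15.3 46.5] M [ 3.32 -7.14  0.01] w 0.001 g 27.4 to axis tool cm [12.26 -0.2  -0.44]
```

View pics/push.png

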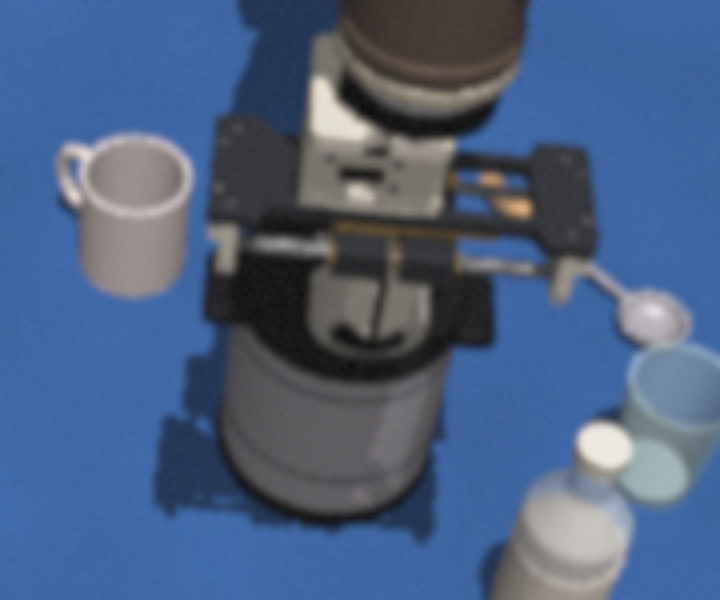

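The tip rode over the leaning cap's upper edge, so it was too high. I'll lift off, back out and re-measure.

Call:
{"method": "play_rows", "body": {"increments": "0 0 -2.5 0 -1;0 0 -2.5 0 -1;-2.5 0 0 0 -1;-3 0 0 0 -1;-3 0 0 0 -1"}}

```text
clock: 4.68
position: [0.7208, 0.2966, 0.316]
ee_rot: [-0.698, 3.061, 0.002]
force: [1.7, 0.2, -1.1]
width: 0.003
gripper_force: 0.0
```

Run:
```python
from h import *
st()
from scipy.optimize import least_squares
c0=np.array([.545,.21])
for n in("top","scene"):
    im=vision.get_image(n); W=cloud(im); P=W[~np.isnan(W[...,0])]
    P=P[P[:,2]<.294]
    r=np.hypot(*(P[:,:2]-c0).T)
    for nm,Q in(("deck",P[(r<.1)&(abs(P[:,2]-.178)<.004)]),("neck",P[(r<.04)&(P[:,2]>.196)&(P[:,2]<.208)])):
        c,Rr=cv2.minEnclosingCircle((Q[:,:2]*1000).astype(np.float32)); print(n,nm,len(Q),np.round(c),Rr,Q[:,:2].mean(0).round(4))
    cap=P[(r<.15)&(P[:,2]>.21)&(P[:,2]<.294)]; e=np.array([.9026,.4305]); s=(cap[:,:2]-c0)@e
    print("cap",len(cap),cap.min(0).round(3),cap.max(0).round(3),np.median(cap,0).round(3),"radial",np.percentile(s,[1,50,99]).round(3),"lateral",np.percentile((cap[:,:2]-c0)@[-e[1],e[0]],[1,50,99]).round(3))
    for z in np.arange(.21,.3,.01):
        m=abs(cap[:,2]-z)<.005
        if m.sum()>3: print(z.round(2),m.sum(),s[m].min().round(3),s[m].max().round(3))
    if n=="scene": save(dict(frame=cv2.resize(im['frame'][150:300,300:480],None,fx=4,fy=4)),'after')
```

```text
t 4.68 p [0.7208 0.2966 0.316 ] xaz -154.3 tilt 0.17 q [-0.46  0.68 -0.01  0.94  0.    1.52  1.56] F [ 1.7  0.2 -1.1] M [ 0.1  -0.02  0.08] w 0.003 g 0.0 to axis tool cm [19.59 -0.18 -0.05]
top deck 1033 [545. 207.] 70.08159637451172 [0.5455 0.1953]
top neck 68 [545. 210.] 26.241796493530273 [0.5443 0.2107]
cap 336 [0.595 0.203 0.211] [0.652 0.269 0.294] [0.62  0.234 0.284] radial [0.058 0.079 0.109] lateral [-0.035 -0.011  0.013]
0.21 4 0.059 0.06
0.23 39 0.058 0.073
0.24 12 0.058 0.066
0.26 14 0.06 0.105
0.27 29 0.058 0.105
0.28 82 0.06 0.109
0.29 150 0.059 0.109
scene deck 104 [560. 198.] 64.44542694091797 [0.5978 0.1995]
scene neck 0 [0. 0.] 0.0 [nan nan]
cap 29 [0.647 0.227 0.238] [0.656 0.241 0.27 ] [0.652 0.235 0.262] radial [0.1   0.107 0.11 ] lateral [-0.028 -0.023 -0.017]
0.26 17 0.1 0.11
0.27 7 0.106 0.109<stdin>:10: RuntimeWarning: Mean of empty slice.
  ret = um.true_divide(
```

View pics/after.png

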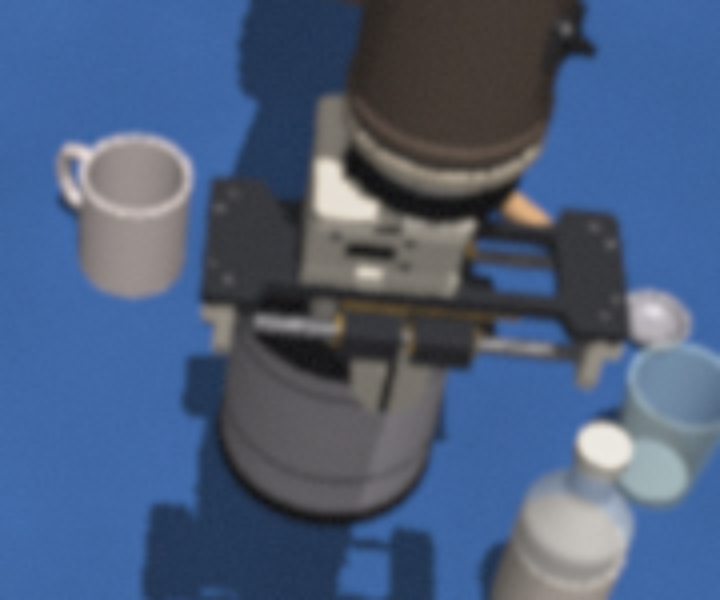

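The cap is now upright (face at radius about 0.107 m) and the dispenser hasn't moved: its base edge is still at the same px. I'll push again, lower and more slowly.

Call:
{"method": "play_rows", "body": {"increments": "0 0 3.3 0 -1;0 0 3.3 0 -1;3 0 0 0 -1;3 0 0 0 -1;0.8 0 0 0 -1"}}

```text
clock: 5.2
position: [0.6551, 0.2645, 0.2471]
ee_rot: [0.697, -3.059, 0.0]
force: [0.5, 0.2, 1.7]
width: 0.006
gripper_force: 0.0
```

Call:
{"method": "play_rows", "body": {"increments": "0.6 0 0 0 -1;0.6 0 0 0 -1;0.5 0 -0.3 0 -1;0.5 0 -0.3 0 -1;0 0 0 0 -1"}}

```text
clock: 5.62
position: [0.6399, 0.2562, 0.2553]
ee_rot: [-0.696, 3.061, 0.001]
force: [0.1, -0.2, 1.2]
width: 0.008
gripper_force: 0.6
```

```bash
python3 -c "
from h import *;st()"
```

```text
t 5.62 p [0.6399 0.2562 0.2553] xaz -154.4 tilt 0.12 q [-0.44  0.52 -0.03  1.35  0.01  1.26  1.55] F [ 0.1 -0.2  1.2] M [ 0.18 -0.16  0.01] w 0.008 g 0.6 to axis tool cm [10.56 -0.06 -0.02]
```

Call:
{"method": "play_rows", "body": {"increments": "0.6 0 -0.2 0 -1;0.6 0 -0.2 0 -1;0.6 0 -0.2 0 -1;0.6 0 -0.2 0 -1;0.6 0 -0.1 0 -1"}}

```text
clock: 6.03
position: [0.612, 0.2424, 0.2631]
ee_rot: [0.696, -3.063, 0.0]
force: [-0.5, 0.9, 3.2]
width: 0.004
gripper_force: 1.3
```

Call:
{"method": "play_rows", "body": {"increments": "0.6 0 0 0 -1;0.6 0 0 0 -1;0.6 0 0 0 -1;0.6 0 0 0 -1;0.6 0 0 0 -1"}}

```text
clock: 6.45
position: [0.5847, 0.2293, 0.2621]
ee_rot: [0.695, -3.062, 0.001]
force: [0.2, 0.1, 0.3]
width: 0.002
gripper_force: 0.0
```

Run:
```python
from h import *
st()
im=vision.get_image("scene"); save(dict(frame=cv2.resize(im['frame'][150:300,300:480],None,fx=4,fy=4)),'push2')
```

```text
t 6.45 p [0.5847 0.2293 0.2621] xaz -154.4 tilt 0.08 q [-0.43  0.42 -0.04  1.51  0.02  1.22  1.54] F [0.2 0.1 0.3] M [ 0.04  0.01 -0.03] w 0.002 g 0.0 to axis tool cm [ 4.41 -0.03  0.01]
```

View pics/push2.png

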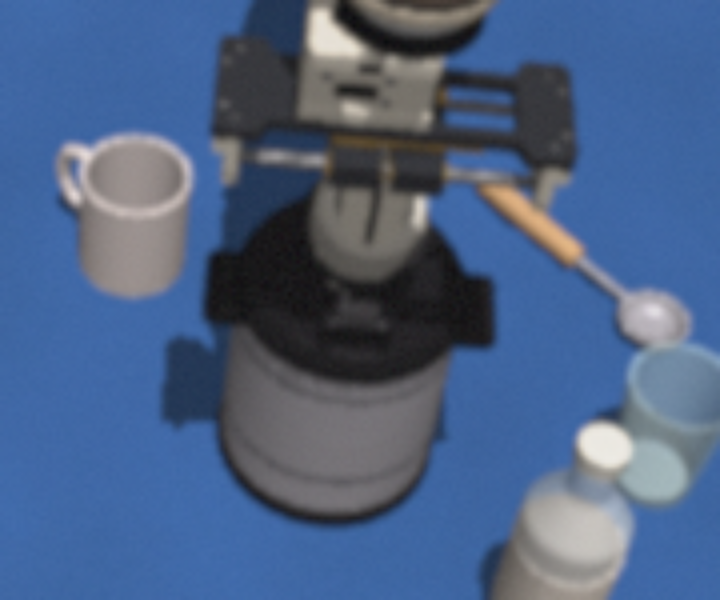

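The cap has fallen over the mouth: it stands upright at crop px (368,240) and the dispenser is in place. I'll lift, open, and measure the cap top.

Call:
{"method": "play_rows", "body": {"increments": "0 0 -3 0 -1;0 0 -3 0 1;-3 0 0 0 1;-3 0 0 0 1;0 0 0 0 1"}}

```text
clock: 6.92
position: [0.6425, 0.2575, 0.3211]
ee_rot: [-0.697, 3.063, 0.0]
force: [-0.5, -1.0, -1.3]
width: 0.249
gripper_force: 0.0
```

Run:
```python
from h import *
from scipy.optimize import least_squares
st()
c0=np.array([.545,.21])
for n in("wrist","top","scene"):
    im=vision.get_image(n); W=cloud(im); P=W[~np.isnan(W[...,0])]
    r=np.hypot(*(P[:,:2]-c0).T)
    Q=P[(r<.045)&(P[:,2]>.236)&(P[:,2]<.252)]
    if len(Q)>20:
        c,Rr=cv2.minEnclosingCircle((Q[:,:2]*1000).astype(np.float32)); print(n,"captop",len(Q),np.round(c,1),round(Rr,1),Q.mean(0).round(4))
    s=P[(r<.042)&(r>.022)&(P[:,2]>.208)&(P[:,2]<.236)]
    if len(s)>20:
        f=least_squares(lambda p:np.hypot(s[:,0]-p[0],s[:,1]-p[1])-.032,c0,loss="soft_l1",f_scale=.001); print("side",len(s),f.x.round(4))
```

```text
t 6.92 p [0.6425 0.2575 0.3211] xaz -154.4 tilt 0.01 q [-0.45  0.5  -0.02  1.23  0.01  1.41  1.55] F [-0.5 -1.  -1.3] M [ 0.06  0.14 -0.03] w 0.249 g 0.0 to axis tool cm [10.84 -0.06 -0.  ]
wrist captop 2762 [548.6 214.4] 32.1 [0.558  0.2191 0.2498]
side 617 [0.5396 0.2093]
top captop 309 [547.2 211.4] 32.6 [0.5487 0.2086 0.2476]
side 94 [0.5453 0.2109]
scene captop 226 [547.3 213.4] 32.3 [0.5514 0.2232 0.2437]
side 177 [0.5441 0.2117]
```

Call:
{"method": "play_rows", "body": {"increments": "2.5 0 0 0 1;2.5 0 0 0 1;2.5 0 0 0 1;2.5 0 0 0 1;0.55 0.1 0 0 1"}}

```text
clock: 7.48
position: [0.5408, 0.2088, 0.3237]
ee_rot: [0.694, -3.064, 0.001]
force: [1.6, 0.6, 0.9]
width: 0.737
gripper_force: 0.0
```

Call:
{"method": "play_rows", "body": {"increments": "0 0 2.5 0 1;0 0 2.5 0 1;0 0 2 0 1;0 0 0 0 1;0 0 0 0 1"}}

```text
clock: 7.9
position: [0.5435, 0.2107, 0.2526]
ee_rot: [0.695, -3.062, 0.001]
force: [0.5, 0.6, 0.5]
width: 0.997
gripper_force: 0.0
```

```bash
python3 -c "
from h import *;st((.547,.2125))"
```

```text
t 7.9 p [0.5435 0.2107 0.2526] xaz -154.4 tilt 0.1 q [-0.43  0.35 -0.05  1.64  0.02  1.16  1.54] F [0.5 0.6 0.5] M [ 0.07  0.02 -0.03] w 0.997 g 0.0 to axis tool cm [-0.39  0.01 -0.  ]
```

Call:
{"method": "play_rows", "body": {"increments": "-0.3 0 1.2 0 1;0 0 1.2 0 1;0 0 1.1 0 1;0 0 0 0 0.45;0 0 0 0 0.3", "grip_force": 8}}

```text
clock: 8.32
position: [0.5469, 0.2124, 0.2176]
ee_rot: [0.696, -3.063, 0.0]
force: [0.0, 0.4, 0.5]
width: 0.9
gripper_force: 0.0
```

Call:
{"method": "play_rows", "body": {"increments": "0 0 0 0 -1;0 0 0 0 -1;0 0 0 0 -1;0 0 0 0 -1;0 0 0 0 -1", "grip_force": 8}}

```text
clock: 8.73
position: [0.547, 0.2132, 0.2184]
ee_rot: [-0.697, 3.062, 0.002]
force: [-0.2, 2.9, 2.6]
width: 0.698
gripper_force: 8.0
```

```bash
python3 -c "
from h import *;st((.547,.2125))"
```

```text
t 8.73 p [0.547  0.2132 0.2184] xaz -154.4 tilt 0.08 q [-0.43  0.38 -0.05  1.68  0.02  1.08  1.54] F [-0.2  2.9  2.6] M [ 0.64  0.37 -0.03] w 0.698 g 8.0 to axis tool cm [ 0.03 -0.07 -0.  ]
```

Call:
{"method": "play_rows", "body": {"increments": "0 0.1 0 0 -1;0 0 0 3 -1;0 0 0 6 -1;0 0 0 6 -1;0 0 0 6 -1", "grip_force": 15}}

```text
clock: 9.15
position: [0.5471, 0.2123, 0.218]
ee_rot: [-0.117, 3.138, -0.002]
force: [-0.3, -2.4, 2.5]
width: 0.697
gripper_force: 15.0
```

```bash
python3 -c "
from h import *;st((.547,.2125))"
```

```text
t 9.15 p [0.5471 0.2123 0.218 ] xaz -175.7 tilt 0.08 q [-0.49  0.38  0.03  1.68 -0.01  1.08  1.2 ] F [-0.3 -2.4  2.5] M [-0.42 -0.14  0.08] w 0.697 g 15.0 to axis tool cm [ 0.01  0.02 -0.  ]
```

Call:
{"method": "play_rows", "body": {"increments": "0 0 0 6 -1;0 0 0 6 -1;0 0 0 6 -1;0 0 0 6 -1;0 0 0 6 -1"}}

```text
clock: 9.57
position: [0.5467, 0.2108, 0.2177]
ee_rot: [0.701, 3.062, -0.005]
force: [-0.3, -5.1, 4.0]
width: 0.7
gripper_force: 15.0
```

Call:
{"method": "play_rows", "body": {"increments": "0 0 0 6 -1;0 0 0 3 -1;0 0 0 0 -1;0 0 0.3 0 -1;0 0 0 0 -1"}}

```text
clock: 9.98
position: [0.5465, 0.2103, 0.2144]
ee_rot: [0.933, 3.0, -0.006]
force: [-1.2, -8.1, 4.5]
width: 0.696
gripper_force: 15.0
```

```bash
python3 -c "
from h import *;st((.547,.2125))"
```

```text
t 9.98 p [0.5465 0.2103 0.2144] xaz 145.5 tilt 0.21 q [-0.59  0.38  0.18  1.7  -0.07  1.07  0.58] F [-1.2 -8.1  4.5] M [-1.53  0.44 -0.07] w 0.696 g 15.0 to axis tool cm [ 0.08  0.21 -0.  ]
```

Call:
{"method": "play_rows", "body": {"increments": "-0.15 -0.2 0 0 -1;0 0 0.3 0 -1;0 0 0.3 0 -1;0 0 0.2 0 -1;0 0 0 0 -1"}}

```text
clock: 10.4
position: [0.5466, 0.21, 0.2073]
ee_rot: [0.93, 3.0, -0.001]
force: [-3.3, -2.9, 9.6]
width: 0.699
gripper_force: 15.0
```

```bash
python3 -c "
from h import *;st((.547,.2125))"
```

```text
t 10.4 p [0.5466 0.21   0.2073] xaz 145.6 tilt 0.03 q [-0.59  0.39  0.18  1.71 -0.08  1.05  0.58] F [-3.3 -2.9  9.6] M [-0.53  0.82 -0.12] w 0.699 g 15.0 to axis tool cm [ 0.11  0.22 -0.  ]
```

Call:
{"method": "play_rows", "body": {"increments": "-0.05 -0.05 0.05 4 -1;0 0 0 5 -1;0 0 0 5 -1;0 0 0 5 -1;0 0 0 5 -1", "grip_force": 20}}

```text
clock: 10.82
position: [0.5457, 0.2092, 0.2071]
ee_rot: [-1.538, -2.738, 0.002]
force: [-8.6, -4.5, 14.6]
width: 0.693
gripper_force: 20.0
```

Call:
{"method": "play_rows", "body": {"increments": "0 0 0 4 -1;0 0 0 4 -1;0 0 0 4 -1;0 0 0 4 -1;0 0 0 0 -1"}}

```text
clock: 11.23
position: [0.545, 0.2087, 0.207]
ee_rot: [-1.905, -2.496, 0.005]
force: [-12.3, -4.3, 15.3]
width: 0.696
gripper_force: 20.0
```

```bash
python3 -c "
from h import *;st((.547,.2125))"
```

```text
t 11.23 p [0.545  0.2087 0.207 ] xaz 105.3 tilt 0.2 q [-0.7   0.39  0.34  1.72 -0.15  1.06 -0.05] F [-12.3  -4.3  15.3] M [-1.14  2.53 -0.03] w 0.696 g 20.0 to axis tool cm [ 0.31  0.29 -0.  ]
```

Side force is building up because the cap was gripped slightly off-centre. I'll re-centre before turning on.

Call:
{"method": "play_rows", "body": {"increments": "0 -0.15 0 0 -1;0 -0.15 0 0 -1;0 0 0 0 -1"}}

```text
clock: 11.48
position: [0.5447, 0.2087, 0.2075]
ee_rot: [1.899, 2.5, 0.003]
force: [-0.5, -2.2, 9.3]
width: 0.697
gripper_force: 20.0
```

```bash
python3 -c "
from h import *;st((.547,.2125))"
```

```text
t 11.48 p [0.5447 0.2087 0.2075] xaz 105.6 tilt 0.14 q [-0.7   0.39  0.34  1.73 -0.14  1.05 -0.05] F [-0.5 -2.2  9.3] M [-0.49  0.37 -0.05] w 0.697 g 20.0 to axis tool cm [0.3  0.33 0.  ]
```

Call:
{"method": "play_rows", "body": {"increments": "0 -0.03 0.05 4 -1;0 -0.03 0 4 -1;0 -0.03 0 4 -1;0 -0.03 0 4 -1;0 -0.03 0 4 -1"}}

```text
clock: 11.9
position: [0.5434, 0.2087, 0.2071]
ee_rot: [2.308, 2.129, 0.004]
force: [-1.9, -1.6, 11.6]
width: 0.696
gripper_force: 20.0
```

```bash
python3 -c "
from h import *;st((.547,.2125))"
```

```text
t 11.9 p [0.5434 0.2087 0.2071] xaz 85.4 tilt 0.15 q [-0.76  0.39  0.42  1.73 -0.18  1.05 -0.36] F [-1.9 -1.6 11.6] M [-0.48  0.32  0.11] w 0.696 g 20.0 to axis tool cm [0.41 0.32 0.  ]
```

Call:
{"method": "play_rows", "body": {"increments": "0 -0.03 0 4 -1;0 -0.03 0 4 -1;0 -0.03 0 4 -1;0 -0.03 0 4 -1;0 0 0 0 -1"}}

```text
clock: 12.32
position: [0.5425, 0.2094, 0.207]
ee_rot: [2.581, 1.788, 0.005]
force: [0.4, -1.7, 9.4]
width: 0.689
gripper_force: 20.1
```

```bash
python3 -c "
from h import *;st((.547,.2125))"
```

```text
t 12.32 p [0.5425 0.2094 0.207 ] xaz 69.4 tilt 0.19 q [-0.81  0.4   0.48  1.74 -0.21  1.05 -0.61] F [ 0.4 -1.7  9.4] M [-0.34 -0.05  0.81] w 0.689 g 20.1 to axis tool cm [0.45 0.31 0.  ]
```

Torque rose to 0.8 N·m, so the cap is at its stop. I'll release and check.

Call:
{"method": "play_rows", "body": {"increments": "0 0 0 -1 -1;0 0 0 0 1;0 0 0 0 1;0 0 0 0 1;0 0 0 0 1"}}

```text
clock: 12.73
position: [0.5409, 0.2093, 0.2054]
ee_rot: [-2.564, -1.815, 0.001]
force: [0.4, 0.2, 1.1]
width: 0.931
gripper_force: 0.0
```

Call:
{"method": "play_rows", "body": {"increments": "0 0 0 0 1;0 0 -1.5 0 1;0 0 -3 0 1;0 0 -3 0 1;0 0 -3 0 1"}}

```text
clock: 13.15
position: [0.5408, 0.2091, 0.3117]
ee_rot: [2.564, 1.815, -0.002]
force: [0.3, 0.3, 0.7]
width: 1.0
gripper_force: 0.0
```

Call:
{"method": "play_rows", "body": {"increments": "-4 0 0 0 1;-4 0 0 0 1;-4 0 0 0 1;-4 0 0 0 1;-4 0 0 0 1"}}

```text
clock: 13.57
position: [0.4737, 0.0191, 0.3106]
ee_rot: [-2.564, -1.815, -0.0]
force: [1.7, -0.3, -0.2]
width: 1.001
gripper_force: 0.0
```

Run:
```python
from h import *
st()
c0=np.array([.545,.21]); s0=np.array([.53,-.22])
for n in("top","scene"):
    im=vision.get_image(n); W=cloud(im); P=W[~np.isnan(W[...,0])]
    for c0,nm in((np.array([.545,.21]),"ours"),(np.array([.525,-.221]),"shut")):
        r=np.hypot(*(P[:,:2]-c0).T); Q=P[(r<.045)&(P[:,2]>.225)&(P[:,2]<.255)]
        c,Rr=cv2.minEnclosingCircle((Q[:,:2]*1000).astype(np.float32)); print(n,nm,len(Q),np.round(c,1),round(Rr,1),"ztop",np.percentile(Q[:,2],[20,50,80,97]).round(4))
    c0=np.array([.545,.21]); r=np.hypot(*(P[:,:2]-c0).T); Q=P[(r<.1)&(abs(P[:,2]-.178)<.004)]
    c,Rr=cv2.minEnclosingCircle((Q[:,:2]*1000).astype(np.float32)); print("deck",np.round(c),Rr)
    if n=="scene": save(dict(frame=cv2.resize(im['frame'][150:300,300:480],None,fx=4,fy=4)),'done1')
```

```text
t 13.57 p [0.4737 0.0191 0.3106] xaz 70.6 tilt 0.01 q [-0.67  0.11  0.59  1.83 -0.07  1.22 -0.4 ] F [ 1.7 -0.3 -0.2] M [-0.13  0.01  0.05] w 1.001 g 0.0 to axis tool cm [2.038e+01 3.900e-01 1.000e-02]
top ours 371 [544.6 210.7] 32.2 ztop [0.2329 0.2353 0.2375 0.2401]
top shut 368 [ 537.1 -229.5] 32.1 ztop [0.2331 0.2352 0.2371 0.2393]
deck [544. 210.] 71.00353240966797
scene ours 433 [546.7 213.1] 32.6 ztop [0.2324 0.2342 0.2359 0.2377]
scene shut 295 [ 539.4 -226.4] 33.0 ztop [0.2316 0.2339 0.2357 0.2375]
deck [548. 212.] 71.00636291503906
```

View pics/done1.png

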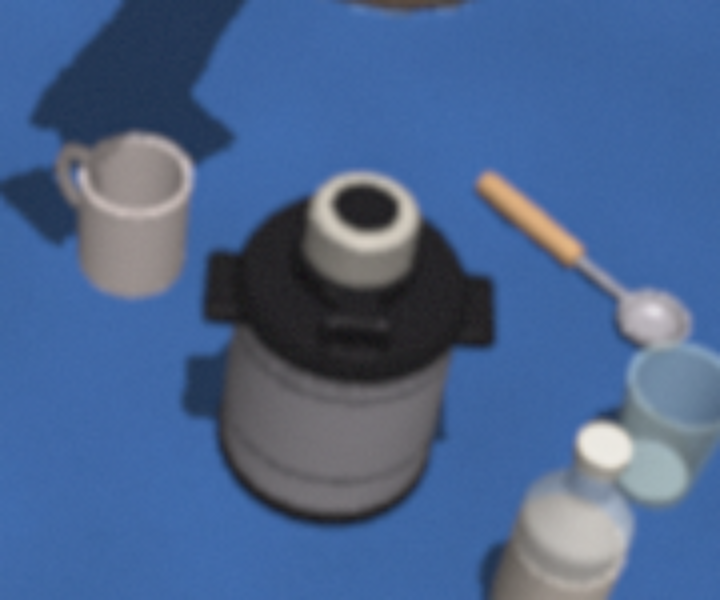

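The cap stays down at 235 mm, level with the shut dispenser's cap. The dispenser (base at crop px (325,510)) and its neighbours are where they were.

```bash
python3 -c "
from h import *;print(job.sign_off())"
```

```text
the job is handed in; nothing more can be done
None
```

The dispenser's cap is swung over the mouth, screwed clockwise to its stop and staying down by itself, and the job is handed in. My first push rode over the cap's edge and briefly pressed on it with about 58 N. I saw no shift of the dispenser or its neighbours, but that press was neither light nor gentle and may count against it.

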